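Open the descaler bottle's push-and-turn safety cap

ROBOT

A 6-joint arm with a two-finger parallel gripper is mounted at the origin on a cart in front of the work surface, level with it; the furniture and walls round the work are solid. World frame = base frame: x ahead of the robot, y to its left, z up, the work surface at z = 0. Lengths are in mm, angles in rad, forces in N, time in s.
With the tool pointing down it reaches from about 300 to 875 mm from the base axis. Payload 6.4 kg.
Tool frame: the origin (TCP) lies at the very end of the fingers, on their centre line; the grasp point (between the pads) lies 19 mm behind it; z points along the fingers, y is the line along which they close (so a half turn about z gives the same grasp; the last joint's range is limited). The gripper opens to 85 mm and grips with 20 to 120 N. Pads are 22 mm wide; open, the fingers measure 114 mm over their backs; the gripper's body (76 mm by 85 mm) begins 54 mm behind the grasp point. The pads swing forward as they close: fully open they stand 13 mm farther back than shut.
Start: joints at [-1.355, 0.181, 1.607, -0, 1.354, -0.206], TCP at [235.424, -524.611, 231.288] pointing down, gripper open.
Joint ranges: [-2.99, 2.99], [-0.89, 2.07], [0.3, 2.58], [-1.14, 4.28], [0, 2.63], [-3.12, 3.12]. Speed limits (rad/s): [2.57, 2.57, 3.01, 3.14, 3.14, 3.14].

INTERFACE

Orientations are given as a 3x3 rotation matrix whose columns are the frame's x, y, z axes.
In Python, from rig import robot gives the robot as it stands. Calls block until the motion is done:
- robot.reach(position, orientation): joint-space move of the TCP to a pose.
- robot.line_to(position, orientation=None, feed=150): straight line of the TCP; orientation=None keeps the orientation; feed is the mean speed in mm/s.
- robot.move_joints(angles): joint-space move.
- robot.set_gripper(opening, force=None): finger opening in mm; force is the grip in N (None keeps the last); returns when the fingers have stopped.
- robot.wait(seconds).
- robot.ik(position, orientation): joint angles nearest the present ones, or None.
- robot.read_camera(name): name is "scene" or "top"; returns a dict with "frame" (420x560x3 uint8, red, green, blue), "fx", "fy", "cx", "cy" (pixels), "pose" (4x4, takes a point from camera to world coordinates). Camera axes: x right, y down, z forward; pixel columns grow to the right and rows downward; lengths in mm; the calibration is good to about 2 mm. A picture is of the moment at which its call begins. There is no depth.
A pose or a line that the arm cannot do raises robot.IKError and nothing moves.
- robot.hand_in(): hands the job in; it is judged then, once.
Readings, each from a call of its own:
- robot.read_clock(): time.
- robot.read_joints(): joint angles.
- robot.read_qd(): joint speeds.
- robot.read_joint_torque(): joint torques, N m.
- robot.read_position(): TCP position.
- robot.read_tool_rot(): TCP orientation.
- robot.read_force(): force on the tool from outside, world axes, zero at the start.
- robot.read_wrist_torque(): the same for the moment, N m.
- robot.read_gripper_width(): finger opening in mm.
- robot.read_finger_force(): force on a finger pad.
Only numpy, scipy, OpenCV 4.12 (cv2) and the standard library are available. Lean on these libraries where they do the work, as an engineer would, in place of code of your own. Each camera call takes 0.05 s, during which the arm holds its last target. There are 200 camera calls.

TASK

The kettle is due for descaling: open the blue descaler bottle that stands in the grey caddy. Push its white safety cap down and, keeping it pushed, turn it anticlockwise until its red arrow faces the red mark on the bottle's shoulder; then lift the cap straight off and finish while still holding it level, about 5 cm clear above the open neck, with the bottle left standing in the caddy and nothing else disturbed.

Things in the scene. Friction and masses are not known exactly. Their poses are not given: they have to be found in the camera images.
- bottle: Blue square bottle, 72x72 mm, body 112 mm high, standing loose (0.4 to 0.8 kg, 2 mm play each side) in a caddy cell; origin at the centre of its underside, z up, +x towards the red mark on its shoulder, which starts on the robot's side within 40 degrees. A sloping shoulder leads to a collar of radius 20 mm with its top at z=142 mm; the white neck, radius 18 mm, ends at z=164 mm.
- mark (a point): The red mark: a 15x7 mm red bar on the sloping shoulder, continued by a red tick on the collar; this point is 30 mm from the bottle's axis along the bottle's +x, z=120 mm in the bottle's frame.
- cap: White ribbed round cap, 45 mm across, 30 mm high, 50 g, hollow, open below; can be gripped from above across any diameter. Origin at the centre of its underside, z up, +x along the red arrow on its top (a red line on its side shows the same). Starts locked on the bottle: origin at z=147.5 mm in the bottle's frame, arrow 65 degrees clockwise (seen from above) of the bottle's red mark.
- cap_arrow (a point): The arrow's point, at the edge of the cap's top (x=18, z=30 mm in the cap's frame). The cap turns only while pushed more than 3 mm below its locked height (4 to 5 mm is right; it bottoms at 5.5 mm) and must stay down all through the turn. Stops block it clockwise of the locked angle and 13 degrees past the mark. Pulled while still locked it lifts the whole bottle.
- plunger (a joint): Spring plunger in the neck, radius 9 mm, pushing the cap up; grows downwards (m): 0 free, 0.0035 cap locked (7 N), 0.0065 cap 3 mm down (10 N), 0.009 at the bottom stop (12 N). With the arrow within about 12 degrees of the mark the cap, let up, rises 3.5 mm above its locked height and comes straight off, clear once its origin is above z=180 mm in the bottle's frame.
- caddy: Grey plastic two-cell caddy, 86x167x55 mm, fixed to the worktop; origin at the centre of its underside, z up. The bottle stands in the cell at y=-40 mm of its frame on a 5 mm floor; an egg timer, 73 mm high, is fixed in the cell at y=+40 mm.
- kettle: Electric kettle, grey with black handle and lid, 159x227x195 mm, fixed; origin at the centre of its underside. Leave alone.
- mug: Loose cream mug with handle, 82x117x94 mm, origin at the centre of its underside. Leave alone.
- spoon: Loose metal spoon, 199x41x16 mm, lying on the worktop; origin at the centre of its underside. Leave alone.
- salt_shaker: Loose salt shaker with grey top, 44x44x90 mm, origin at the centre of its underside. Leave alone.
Things that resemble listed ones, but are neither listed nor needed, are in the scene too. Of the things shaped like the bottle, the blue one is meant.

How it is judged:
By the outcome, as a careful person would: the job done as asked, in the order asked, and still so for the second after the job is handed in, while the arm keeps its last pose, push and grip.
It also fails if it takes over 38 s, if anything falls off the work surface, if the arm or the gripper's body presses on something with over 40 N, if the wrist force passes 120 N, or if a joint passes its speed limit or range.

## Working session

There is one attempt and no reset: what is moved stays moved. The work goes in short steps, each a Python script; the robot and the scene stay as the last script left them, time stands still between calls to the robot, and variables do not carry over. Pictures are saved under pics/ and viewed, at most 10 in all, crops included, and the job is handed in when it is done.

```bash
mkdir -p pics; ls
python3 - <<'E'
from rig import robot
import cv2
for n in("scene","top"):
    c=robot.read_camera(n); cv2.imwrite(f"pics/{n}1.png",c["frame"][:,:,::-1]); print(n,c["fx"],c["fy"],c["cx"],c["cy"],c["pose"].round(3).tolist())
print(robot.read_clock(),robot.read_tool_rot())
E
```

```text
pics
scene 500.9905700852605 500.9905700852605 285.5019589019925 211.63613334659684 [[-0.838, -0.402, 0.37, 125.832], [-0.546, 0.613, -0.572, 831.857], [0.003, -0.681, -0.733, 1052.664], [0.0, 0.0, 0.0, 1.0]]
top 459.9275170583679 459.9275170583679 273.75744179941296 209.58989799148614 [[0.101, -0.974, 0.205, 279.691], [-0.995, -0.099, 0.021, 87.106], [-0.0, -0.206, -0.979, 1420.013], [0.0, 0.0, 0.0, 1.0]]
0.1 [[ 9.12363297e-01  4.09381375e-01 -3.23635142e-04]
 [ 4.09381354e-01 -9.12362003e-01  1.57555925e-03]
 [ 3.49732208e-04 -1.56997263e-03 -9.99998706e-01]]
```

View pics/scene1.png

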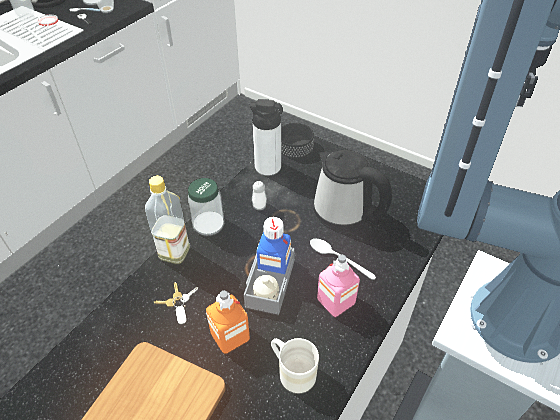

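View pics/top1.png

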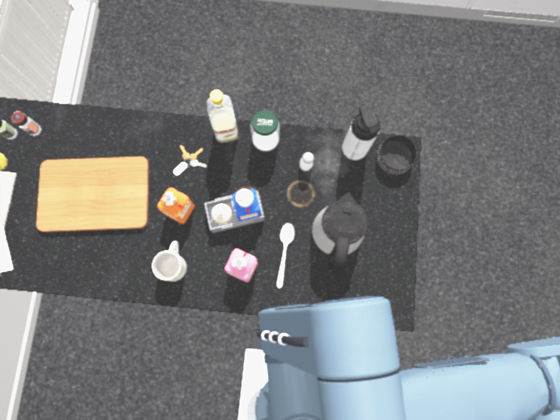

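The blue bottle with its white cap is at about (273,228) in the scene image and (246,197) in the top image. The timer cell is beside it, at scene (265,288). Next I'll enlarge both crops.

Run:
```python
import cv2,numpy as np
a=cv2.imread("pics/scene1.png")[205:315,235:315]; b=cv2.imread("pics/top1.png")[180:235,200:270]
a=cv2.resize(a,None,fx=5,fy=5,interpolation=cv2.INTER_CUBIC)   # 550x400
b=cv2.resize(b,None,fx=5.7,fy=5.7,interpolation=cv2.INTER_CUBIC)
o=np.zeros((550,800,3),np.uint8); o[:,:400]=a; o[:b.shape[0],400:400+b.shape[1]]=b[:,:400]
cv2.imwrite("pics/crop1.png",o)
```

```text
(no output)
```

View pics/crop1.png

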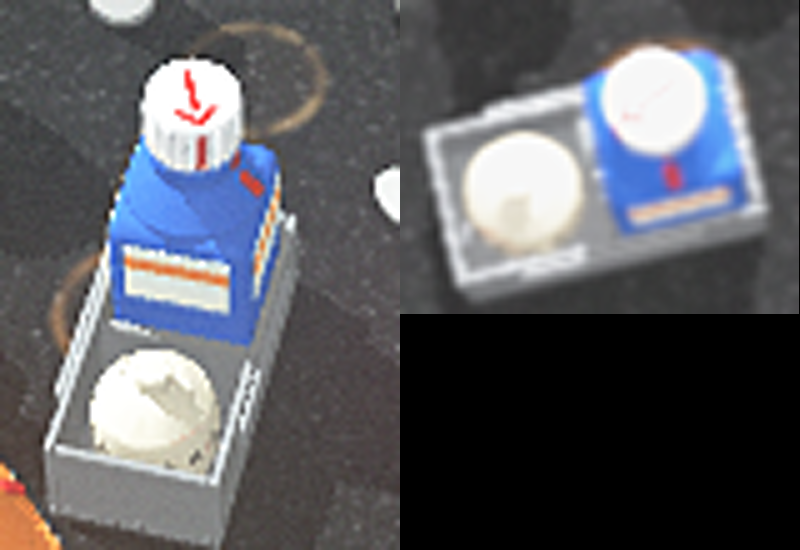

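The crop shows the cap's top face centred near scene (273.6,224) and top (244.6,197.5). The arrow points left towards the timer. The red mark is at scene (285.4,241.6) and top (247.7,211). I'll cast rays from these.

```bash
cat > h.py <<'E'
import numpy as np,cv2
def ray(c,u,v):
    d=c["pose"][:3,:3]@np.array([(u-c["cx"])/c["fx"],(v-c["cy"])/c["fy"],1]); return c["pose"][:3,3],d
def plane(c,u,v,z):
    o,d=ray(c,u,v); return o+d*(z-o[2])/d[2]
def red(c,box):
    u0,v0,u1,v1=box; f=c["frame"][v0:v1,u0:u1].astype(int)
    w=np.clip((f[...,0]-np.maximum(f[...,1],f[...,2])-25)/1.,0,None); return w
def tri(r1,r2):
    A=np.c_[r1[1],-r2[1]]; s=np.linalg.lstsq(A,r2[0]-r1[0],rcond=None)[0]
    p,q=r1[0]+r1[1]*s[0],r2[0]+r2[1]*s[1]; return (p+q)/2,np.linalg.norm(p-q)
E
python3 - <<'E'
from rig import robot
from h import *
S,T=robot.read_camera("scene"),robot.read_camera("top")
def cen(c,box):
    u0,v0,u1,v1=box; w=red(c,box); y,x=np.mgrid[v0:v1,u0:u1]; return (w*x).sum()/w.sum(),(w*y).sum()/w.sum()
def white(c,box):
    u0,v0,u1,v1=box; f=c["frame"][v0:v1,u0:u1].astype(int)
    m=((f[...,0]>150)&(f.max(2)-f.min(2)<40)|(f[...,0]-f[...,2]>60)).astype(np.uint8)
    k,_=cv2.findContours(m,cv2.RETR_EXTERNAL,cv2.CHAIN_APPROX_NONE); k=max(k,key=cv2.contourArea)
    r=cv2.boundingRect(k); return (u0+r[0],v0+r[1],r[2],r[3])
bt=white(T,(232,185,262,209)); bs=white(S,(258,210,288,241)); print(bt,bs)
ct=(244.6,197.5); cs=(273.6,224.2)
print("cap top",plane(T,bt[0]+bt[2]/2-.5,bt[1]+bt[3]/2-.5,175),plane(T,*ct,182.5),plane(S,*cs,182.5),tri(ray(T,*ct),ray(S,*cs)))
mt=cen(T,(244,208,252,216)); ms=cen(S,(282,238,290,246)); print(mt,ms)
print("mark",plane(T,*mt,125),plane(S,*ms,125),tri(ray(T,*mt),ray(S,*ms)))
# caddy rim (z=55) far and near long edges in scene/top by hand pixels
E=lambda u,v:plane(T,200+(u-400)/5.7,180+v/5.7,55)
for p in((428,130),(588,88),(468,288),(768,210)): print("caddy",p,E(*p))
for p in((55,445),(215,480),(295,215)): print("caddyS",plane(S,235+p[0]/5,205+p[1]/5,55))
# arrow red pixels in scene on top face
w=red(S,(262,216,286,233)); v,u=np.nonzero(w>25)
for a,b in zip(u,v): print(plane(S,a+262,b+216,182.5)[:2].round(0).tolist(),int(w[b,a]),end=" ")
E
```

```text
(236, 188, 18, 20) (263, 216, 21, 23)
cap top [566.68027625 198.34060241 175.        ] [564.97934196 197.39541577 182.5       ] [566.29303258 201.36289106 182.5       ] (array([567.13154725, 198.17369838, 178.33085973]), np.float64(2.4437969601443577))
(np.float64(247.53963414634146), np.float64(210.8201219512195)) (np.float64(284.86875), np.float64(241.13645833333334))
mark [539.9734871  189.62239753 125.        ] [542.52762288 189.78329981 125.        ] (array([541.04662655, 189.96375273, 125.52976405]), np.float64(2.42493358206785))
caddy (428, 130) [565.70132387 327.00878637  55.        ]
caddy (588, 88) [597.21967231 244.78267911  55.        ]
caddy (468, 288) [483.1575297  294.79191748  55.        ]
caddy (768, 210) [540.75783246 141.87350021  55.        ]
caddyS [562.46127602 326.61042209  55.        ]
caddyS [488.62599353 301.3912192   55.        ]
caddyS [542.15317682 147.53431282  55.        ]
[578.0, 190.0] 147 [577.0, 193.0] 180 [575.0, 195.0] 172 [573.0, 194.0] 123 [573.0, 198.0] 132 [571.0, 196.0] 171 [570.0, 199.0] 169 [568.0, 202.0] 169 [566.0, 204.0] 172 [564.0, 203.0] 130 [564.0, 207.0] 81 [562.0, 205.0] 174 [557.0, 202.0] 108 [568.0, 213.0] 150 [566.0, 212.0] 95 [557.0, 205.0] 157 [555.0, 204.0] 103 [565.0, 214.0] 103 [563.0, 213.0] 159 [561.0, 212.0] 133 [557.0, 209.0] 122 [555.0, 208.0] 176 [559.0, 214.0] 100 [557.0, 213.0] 145 [555.0, 212.0] 178 [550.0, 219.0] 52
```

```bash
cat >> h.py <<'E'
def R(yaw):
    c,s=np.cos(np.radians(yaw)),np.sin(np.radians(yaw)); return np.array([[c,s,0],[s,-c,0],[0,0,-1.]])
def st(robot,t=""):
    print(t,robot.read_clock(),"p",robot.read_position().round(1) if hasattr(robot.read_position(),"round") else robot.read_position(),"F",np.round(robot.read_force(),1),"M",np.round(robot.read_wrist_torque(),2),"w",round(robot.read_gripper_width(),1),"ff",np.round(robot.read_finger_force(),1),"q",np.round(robot.read_joints(),3))
C=np.array([566.5,199.0])
E
python3 - <<'E'
from rig import robot
from h import *
p=np.array(robot.read_position())
robot.line_to([p[0],p[1],340],feed=200)
robot.reach([*C,330],R(77)); st(robot,"above")
robot.line_to([*C,200],feed=150)
robot.line_to([*C,150],feed=60); st(robot,"down")
robot.set_gripper(35,80); st(robot,"grip")
for n in("scene","top"): cv2.imwrite(f"pics/{n}2.png",robot.read_camera(n)["frame"][:,:,::-1])
a=cv2.imread("pics/scene2.png")[150:315,205:335]; b=cv2.imread("pics/top2.png")[150:255,200:290]
a=cv2.resize(a,(400,508),interpolation=cv2.INTER_CUBIC); b=cv2.resize(b,(400,467),interpolation=cv2.INTER_CUBIC)
o=np.zeros((508,800,3),np.uint8); o[:,:400]=a; o[:467,400:]=b; cv2.imwrite("pics/crop2.png",o)
E
```

```text
above 3.6917 p [566.8 198.2 330. ] F [-0.  -0.3 -0.3] M [0.02 0.02 0.  ] w 85.5 ff 0.0 q [ 0.139  0.175  1.417 -0.     1.55   0.367]
down 5.6917 p [566.8 199.  150.4] F [ 0.4 -0.2 -0.3] M [-0.04 -0.01  0.06] w 85.5 ff 0.0 q [0.14  0.318 1.611 0.    1.212 0.367]
grip 6.1583 p [567.2 199.  150.7] F [ 1.9 -0.8  2. ] M [-0.02 -0.25 -0.02] w 42.9 ff 81.3 q [ 0.14   0.318  1.611 -0.     1.212  0.367]
```

View pics/crop2.png

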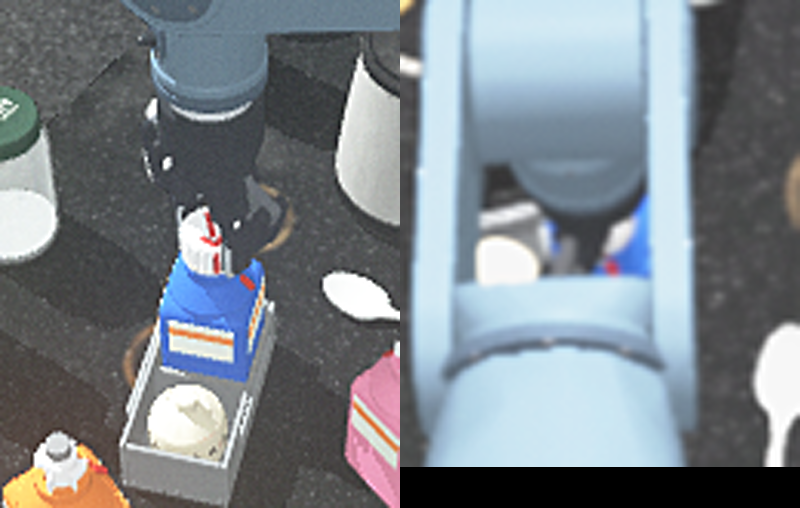

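The fingers hold the cap (scene crop about (205,240)) and the bottle is still upright in its cell. Forces are low, so I'll push down in steps.

Run:
```python
from rig import robot
from h import *
for d in(2,4,5):
    robot.line_to([*C,150-d],feed=15); robot.wait(.15); st(robot,d)
```

```text
2 6.6917 p [567.3 199.  149.2] F [-0.2 -0.4  7. ] M [-0.1  -0.06 -0.01] w 43.0 ff 82.0 q [ 0.14   0.319  1.612 -0.     1.209  0.367]
4 7.125 p [567.3 199.  147.5] F [-0.1 -0.8  8.1] M [-0.15  0.07  0.01] w 42.9 ff 82.1 q [ 0.14   0.321  1.613 -0.     1.205  0.367]
5 7.525 p [567.4 199.  146.7] F [-0.8 -1.4  9.9] M [-0.13  0.13  0.  ] w 43.0 ff 82.3 q [ 0.14   0.322  1.613 -0.     1.204  0.367]
```

Run:
```python
from rig import robot
from h import *
for d in(5.5,6,6.5,7):
    robot.line_to([*C,150-d],feed=15); robot.wait(.1)
    fs=[]
    for _ in range(8): fs.append(robot.read_force()[2]); robot.wait(.015)
    f=np.mean(fs); print(d,robot.read_position()[2].round(2),f.round(2))
    if f>11.2: break
st(robot)
```

```text
5.5 146.21 10.08
6 145.78 10.39
6.5 145.32 10.56
7 145.09 11.75
 9.4583 p [567.4 199.  145.1] F [-2.  -0.9 12.5] M [-0.18  0.35  0.  ] w 42.7 ff 82.7 q [ 0.14   0.324  1.615 -0.     1.201  0.367]
```

Run:
```python
from rig import robot
from h import *
P=[*C,150-6.1]
robot.line_to(P,feed=15)
for a in list(np.arange(5,66,5))+[67]:
    robot.reach(P,R(77+a)); M=robot.read_wrist_torque()
    print(a,round(robot.read_clock(),2),np.round(robot.read_position(),1),np.round(robot.read_force(),1),np.round(M,2))
    if abs(M[2])>2 : print("stop");break
st(robot)
cv2.imwrite("pics/scene3.png",cv2.resize(robot.read_camera("scene")["frame"][190:315,215:325,::-1],None,fx=4.8,fy=4.8,interpolation=cv2.INTER_CUBIC))
```

```text
5 9.96 [567.6 199.1 145.8] [-1.4 -1.2 10.8] [-0.09  0.1   0.1 ]
10 10.21 [567.7 199.2 145.8] [ 0.  -0.5 10.7] [-0.02  0.03  0.05]
15 10.46 [567.8 199.2 145.9] [-0.6 -0.3 10.7] [-0.1   0.01  0.01]
20 10.71 [567.9 199.2 146. ] [ 0.2 -0.7 10.1] [-0.07 -0.02  0.01]
25 10.96 [567.9 199.2 146. ] [-0.2 -0.5  9. ] [-0.12 -0.05  0.07]
30 11.21 [567.9 199.2 145.9] [-0.2 -1.4 10.6] [ 0.01 -0.03 -0.03]
35 11.46 [567.9 199.2 146. ] [ 0.3 -0.1  9.3] [ 0.02 -0.01  0.02]
40 11.71 [568.  199.3 146. ] [ 1.7 -0.5 10.9] [-0.04 -0.05  0.05]
45 11.96 [568.1 199.1 146. ] [-0.2 -0.4  9.5] [-0.04 -0.11  0.04]
50 12.21 [568.2 199.  146. ] [ 1.6 -0.1 10.2] [-0.16 -0.15  0.03]
55 12.46 [568.2 199.  146. ] [ 1.  -1.  10.2] [-0.17 -0.15  0.04]
60 12.71 [568.3 199.  146.1] [ 1.5 -0.2 10.3] [-0.09 -0.2   0.07]
65 12.96 [568.3 199.1 146.1] [1.8 0.3 9.9] [-0.04 -0.16  0.05]
67 13.21 [568.3 199.2 146.1] [ 2.2 -1.4  9.8] [-0.08 -0.18  0.06]
 13.2083 p [568.3 199.2 146.1] F [ 2.2 -1.4  9.8] M [-0.08 -0.18  0.06] w 43.0 ff 82.4 q [ 0.14   0.323  1.613 -0.     1.2   -0.802]
```

View pics/scene3.png

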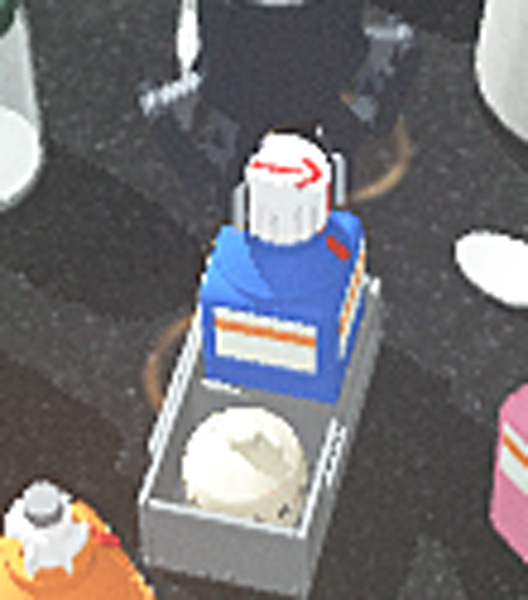

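The cap turned with the gripper. The arrow now runs from (268,224) to (282,226) in the scene image, towards the mark at (285.4,241.7), and the bottle has not turned. I'll check the angle.

Run:
```python
from rig import robot
from h import *
S=robot.read_camera("scene")
a,b=plane(S,215+255/4.8,190+163/4.8,177.8),plane(S,215+322/4.8,190+173/4.8,177.8)
m=plane(S,*(215+338/4.8,190+248/4.8),125); c=(a+b)/2
print(a,b,m); ang=lambda v:np.degrees(np.arctan2(v[1],v[0]))%360
print(ang(b-a),ang(m-np.r_[567.5,199,0]))
w=red(S,(262,217,285,233)); v,u=np.nonzero(w>40)
P=np.array([plane(S,x+262,y+217,177.8)[:2] for x,y in zip(u,v)]); print(P.round().tolist());
```

```text
[579.76153619 204.32695326 177.8       ] [549.01026803 191.89098069 177.8       ] [540.53227793 190.44023658 125.        ]
202.01866379614924 197.6098405766885
[[582.0, 202.0], [562.0, 189.0], [560.0, 188.0], [582.0, 206.0], [580.0, 205.0], [578.0, 203.0], [576.0, 202.0], [574.0, 201.0], [572.0, 199.0], [558.0, 191.0], [557.0, 189.0], [572.0, 203.0], [570.0, 202.0], [568.0, 201.0], [567.0, 200.0], [565.0, 198.0], [563.0, 197.0], [561.0, 196.0], [555.0, 192.0], [553.0, 191.0], [553.0, 194.0], [551.0, 193.0], [555.0, 200.0], [553.0, 198.0], [551.0, 197.0], [556.0, 203.0], [554.0, 202.0], [544.0, 196.0], [542.0, 198.0], [541.0, 201.0], [539.0, 203.0], [537.0, 206.0]]
```

Run:
```python
from rig import robot
from h import *
for z in(148,151,155,160,167,175):
    robot.line_to([*C,z],feed=25); f=robot.read_force(); print(z,np.round(robot.read_position(),1),np.round(f,1),np.round(robot.read_wrist_torque(),2))
    if f[2]<-3: print("pulling");break
else:
    robot.line_to([*C,216.5],feed=50)
robot.wait(.3); st(robot)
S=robot.read_camera("scene"); cv2.imwrite("pics/scene4.png",cv2.resize(S["frame"][140:315,205:335,::-1],None,fx=3.4,fy=3.4,interpolation=cv2.INTER_CUBIC))
```

```text
148 [568.2 199.1 149.8] [ 3.  -0.6  7.3] [-0.04 -0.37 -0.02]
151 [567.7 199.1 152.2] [ 2.8 -0.7  6.6] [-0.07 -0.53  0.03]
155 [566.3 198.9 154.7] [ 2.3 -1.   0.9] [-0.11 -0.41  0.01]
160 [566.4 199.1 159.9] [ 3.1 -0.7 -0.9] [-0.07 -0.3   0.05]
167 [566.3 199.  167.2] [ 0.5  0.3 -0.1] [ 0.05 -0.01  0.01]
175 [566.6 199.  175.2] [ 0.2 -0.4 -0.7] [-0.04 -0.05  0.05]
 16.7333 p [566.4 199.  216.2] F [-0.6 -0.1 -0.4] M [0.02 0.04 0.  ] w 42.8 ff 81.4 q [ 0.14   0.25   1.556  0.     1.336 -0.802]
```

View pics/scene4.png

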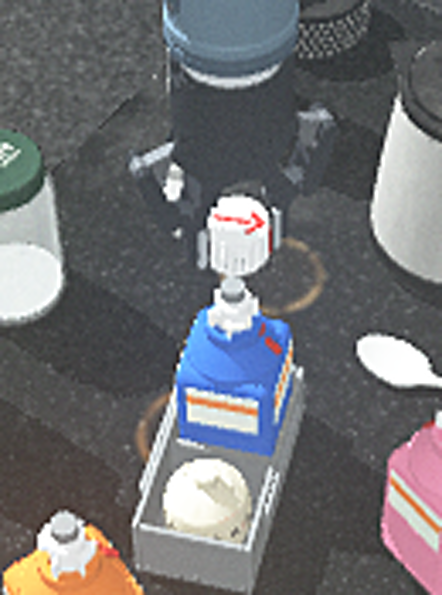

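The cap is off, held level at crop (240,235). The open neck and plunger show below it at (233,305), and the bottle is still standing in the caddy.

```bash
python3 -c "
from rig import robot
print(robot.hand_in())"
```

```text
the job is handed in; nothing more can be done
None
```

The job is handed in: I pushed the cap down, turned it until its arrow was within about 4 degrees of the red mark, lifted it straight off and am holding it about 49 mm above the open neck, with the bottle still standing in the caddy.

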